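Lock the copy-holder carriage with its quick-release pin

ROBOT

A 7-joint arm with a two-finger parallel gripper is mounted at the origin on the work surface. World frame = base frame: x ahead of the robot, y to its left, z up, the work surface at z = 0. Lengths are in m, angles in rad, forces in N, time in s.
With the tool pointing down it reaches from about 0.35 to 0.9 m from the base axis. Payload 7.2 kg.
Tool frame: the origin (TCP) lies at the very end of the fingers, on their centre line; the grasp point (between the pads) lies ctrl.hold_point_z behind it (ctrl.hold_point_z is the distance from the TCP to the grasp point, in m); z points along the fingers, y is the line along which they close (so a half turn about z gives the same grasp; the last joint's range is limited). The gripper opens to 85 mm and grips with 20 to 120 N. Pads are 22 mm wide; open, the fingers measure 114 mm over their backs; the gripper's body (76 mm by 85 mm) begins 54 mm behind the grasp point. The pads swing forward as they close: fully open they stand 13 mm farther back than shut.
Start: joints at [-1.232, 0.411, -0.013, 1.596, 0.006, 1.134, -0.082], TCP at [0.247, 0.574, 0.231] pointing down, gripper open.
Joint ranges: [-2.95, 2.95], [-0.29, 1.99], [-1.47, 1.44], [0.14, 2.54], [-1.03, 4.17], [0.13, 1.85], [-2.86, 2.86]. Speed limits (rad/s): [2.39, 2.39, 3.01, 3.01, 3.14, 3.14, 3.14].

INTERFACE

Orientations are given as a unit quaternion [x, y, z, w].
In Python, from rig import ctrl gives the robot as it stands.
- The arm moves only by the tool carry_out, never from a script. Its argument "plan" is text: rows parted by semicolons, each of 7 numbers parted by spaces: the turn, a rotation vector about the world's x, y, z in degrees, then the shift along the world's x, y, z in cm, then the closure, from 0 (fully open) to 1 (shut). In form: wx wy wz x y z jaw; .... A call has 1 to 5 rows; each row shifts and turns the commanded pose from where the row before left it; what a row does not reach is not made up. A row lasts 1/12 s, in which the tool goes at most 41.7 mm and 7.16 degrees, less where a joint would pass 70% of its speed; a pose out of reach is approached as far as the arm can. A call is refused whole if a number of a shift passes 4.17 or a number of a turn 7.16, either way. A call with a gripper value outside its range is refused whole. The fingers move at their own pace and stop on an object; "newtons" is the grip in N (left out, the last holds). Time passes only in rows, so rows that do not move let the fingers close. It gives the time, the measured TCP pose, the force, the opening and the grip force at its end, in the units of the state.
- ctrl.get_obs(): the state, without advancing time (a new reading comes with each control period).
- ctrl.capture(name): name is "side" or "top"; returns a dict with "pixels" (400x640x3 uint8, red, green, blue), "fov_y" (degrees; the focal length in pixels is half the picture's height over the tangent of half this angle, whatever the lens; pixels are square), "cx", "cy" (the principal point, pixels), "R" (3x3) and "t" (3): a world point X has camera coordinates R X + t. Camera axes: x right, y down, z forward; pixel columns grow to the right and rows downward; lengths in m; the calibration is good to about 2 mm. A picture is of the moment at which its call begins. There is no depth.
- ctrl.finish_job(): hands the job in; it is judged then, once.
The state is a dict: "clock": time; "qpos": joint angles; "dq": joint speeds; "tau": joint torques, N m; "tcp_pos": TCP position; "tool_rot": TCP orientation; "ft_force": force on the tool from outside, world axes, zero at the start; "ft_torque": the same for the moment, N m; "finger_gap": opening from 0.0 (shut) to 1.0 (fully open); "gripper_force": force on a finger pad.
Only numpy, scipy, OpenCV 4.12 (cv2) and the standard library are available. Lean on these libraries where they do the work, as an engineer would, in place of code of your own. Each camera call takes 0.05 s, during which the arm holds its last target. There are 200 camera calls.

TASK

Take the yellow quick-release pin from its wooden block by squeezing its red thumb button in, put it through the hole in the copy-holder carriage, and slide the carriage with it along the rail until the pin finds the hidden locking hole below. Push the pin gently down until its collar sits on the carriage with the button still squeezed, then let go so that the button springs out and the pin locks; leave the mug, mouse and hard drive where they are.

Things in the scene. Friction and masses are not known exactly. Their poses are not given: they have to be found in the camera images.
- pin: Loose quick-release pin, about 130 g, upright in its block. Origin: centre of its collar's underside; z up. Above: steel collar 32 mm wide, 4 mm thick, then a yellow handle, 30 mm (x) by 24 mm (y), reaching to z = 44 mm. Red thumb button in the handle's +y face, 6 mm proud: 30 mm over button and back face, 24 mm squeezed flush. Below: steel shank, 14 mm diameter, 40 mm long
- pin_tip (a point): centre of the pin's flat lower end, 40 mm below the pin's origin; the last 3 mm of the shank taper from 14 mm to this 12 mm flat
- pin_button (a joint): travel (m) of the red thumb button, 14 mm wide, 28 mm high, centred 25 mm above the pin's origin: 0 = out, 0.006 = flush. A spring pushes it out, about 5 N at 0 and 10 N when flush. Squeezing it flush draws both brass locking balls in; with them out the pin enters no hole but its block's
- pin_ball0 (a joint): inward travel (m) of the brass locking ball on the shank's +x side, 25 to 30 mm below the pin's origin: 0 = out (locking, 3 mm proud of the shank), 0.0032 = drawn in by the button; pushing the pin does not push it in
- pin_ball1 (a joint): the same for the -x ball
- pin_block: fixed wooden block 70 x 70 x 50 mm in which the pin stands; origin at the centre of its underside. The collar rests on its top, 50 mm above the desk; its hole of 24 mm is loose around the pin, balls out
- rail: fixed aluminium rail on the desk along its own y, 66 mm wide, upper face 41 mm high; black end blocks, 46 mm high, end at y = +166 and -326 mm. Origin on the desk under rail_mid. Hidden under the carriage, on the centre line, is one round locking hole, 15.5 mm wide, in a wall 12 mm thick, hollow below. Its place along the rail is not measured: within 22 mm either side of rail_mid
- rail_mid (a point): point on the upper face of the rail, on its centre line, 41 mm above the desk; axes as the rail's (y along the rail)
- carriage (a joint): position (m) of the carriage along the rail's +y: at 0 its hole is over rail_mid. Stops at -0.053 and +0.030; starts between -0.050 and -0.034. It slides with about 1.5 N and stays where left, so the pin in its hole can drag it
- carriage_hole (a point): mouth centre of the 15.3 mm through hole in the grey carriage plate (10 mm thick, 80 mm wide, top 51.5 mm high, lying on the rail); axes as the rail's. Plate flat 85 mm to +y and 80 mm to -y; beyond -y the black copy holder, up to 105 mm high. Pin tip on solid rail: collar 29 mm above the plate. Collar on the plate: balls are clear below the rail wall and can spring out
- mug: white mug, 76 mm wide, 85 mm high, bystander; origin under its centre
- mouse: black computer mouse 100 x 60 x 34 mm, bystander; origin under its centre
- drive: blue external hard drive 115 x 80 x 18 mm, bystander; origin under its centre

How it is judged:
On the way, in this order (a step that is already met when the one before it is completed fails the run):
1. the pin's tip is in the carriage hole, the button squeezed in (z of pin_tip in the frame of carriage_hole below -0.006 m and horizontal distance between pin_tip and carriage_hole below 0.004 m and value of joint pin_button above 0.0045 m), for 0.1 s.
2. the pin is down to its collar through carriage and rail, the fingers still holding the button in (z of pin in the frame of carriage_hole below 0.0025 m and horizontal distance between pin and carriage_hole below 0.003 m and value of joint pin_button above 0.0045 m and contact force between the fingers and pin above 3 N), for 0.1 s.
At the end, for the whole second after the job is handed in: The pin stands upright (within 0.08 rad) through the carriage and the rail's locking hole, its collar within 3 mm of the carriage plate and centred within 3 mm, the button sprung out and both balls out (each within 1 mm of fully out), at rest (z of pin in the frame of carriage_hole between -0.003 and 0.003 m and horizontal distance between pin and carriage_hole below 0.003 m and angle between pin's own z axis and vertical below 0.08 rad and value of joint each of pin_button, pin_ball0, pin_ball1 below 0.001 m and linear speed of pin below 0.01 m/s); the robot touches nothing.
It fails at once if the pin is forced: more than 30 N between the pin and the rail or its carriage (contact force between pin and rail above 30 N).
It fails at once if the mug is moved more than 15 mm (distance of mug from where it was at the start of the episode above 0.015 m).
It fails at once if the mouse is moved more than 15 mm (distance of mouse from where it was at the start of the episode above 0.015 m).
It fails at once if the hard drive is moved more than 15 mm (distance of drive from where it was at the start of the episode above 0.015 m).
It also fails if it takes over 58 s, if anything falls off the work surface, if the arm or the gripper's body presses on something with over 40 N, if the wrist force passes 120 N, or if a joint passes its speed limit or range.

## Working session

There is one attempt and no reset: what is moved stays moved. The work goes in short steps, Python scripts to look and compute and a tool call to move; the robot and the scene stay as the last step left them, time stands still between calls to the robot, and variables do not carry over. Pictures are saved under pics/ and viewed, at most 10 in all, crops included, and the job is handed in when it is done.

Besides the shell and the picture viewer there is one more tool, called after "Call:" as name(argument=value, ...) on one line, values as JSON. carry_out: Moves the arm, as the interface text tells. Its arguments: {"type":"object","properties":{"plan":{"type":"string"},"newtons":{"type":"number"}},"required":["plan"]}

```bash
mkdir -p pics
cat > h.py <<'E'
import numpy as np, cv2
from rig import ctrl
def snap(n,f,crop=None,s=1):
    c=ctrl.capture(n); im=c["pixels"][:,:,::-1]
    np.savez('pics/'+f+'.npz',**c)
    if crop: im=im[crop[1]:crop[3],crop[0]:crop[2]]
    if s!=1: im=cv2.resize(im,None,fx=s,fy=s,interpolation=cv2.INTER_CUBIC)
    cv2.imwrite('pics/'+f+'.png',im); return c
def ray(c,u,v):
    f=200/np.tan(np.radians(float(c["fov_y"]))/2); R=np.array(c["R"]);t=np.array(c["t"])
    d=R.T@np.array([(u-c["cx"])/f,(v-c["cy"])/f,1]); return -R.T@t,d
def atz(c,u,v,z):
    o,d=ray(c,u,v); return o+d*(z-o[2])/d[2]
def proj(c,X):
    f=200/np.tan(np.radians(float(c["fov_y"]))/2); p=np.array(c["R"])@np.array(X)+np.array(c["t"]); return p[0]/p[2]*f+c["cx"],p[1]/p[2]*f+c["cy"]
E
python3 - <<'E'
from h import *
for n in("top","side"):
    c=snap(n,n+"0"); print(n,c["fov_y"],c["cx"],c["cy"],-np.array(c["R"]).T@c["t"],np.round(c["R"],3).tolist())
o=ctrl.get_obs(); print(o); print(ctrl.hold_point_z)
E
```

```text
top 47.57768785679548 316.0100220278396 195.98159305479578 [0.49621486 0.07055    0.98768028] [[0.008, -1.0, -0.03], [-0.999, -0.006, -0.05], [0.05, 0.031, -0.998]]
side 47.94677945274906 314.91262341518444 202.77294834880382 [0.52264788 0.62859964 0.67563524] [[-0.997, -0.08, 0.004], [-0.062, 0.738, -0.672], [0.051, -0.67, -0.74]]
{'clock': 0.1, 'qpos': array([-1.23221675,  0.41184477, -0.01269343,  1.59694922,  0.00558889,
        1.13430434, -0.08220834]), 'dq': array([ 0.00076091, -0.00167509, -0.0007421 , -0.00183433, -0.0001794 ,
        0.00087511, -0.00092558]), 'tau': array([ 1.91817126e-03, -6.01824760e+01,  6.83958326e-01, -3.00094986e+01,
        1.40073127e-02,  6.37302292e-03, -5.99816516e-06]), 'tcp_pos': array([0.24714982, 0.57357502, 0.23052633]), 'tool_rot': array([ 2.01993249e-01,  9.79386638e-01, -7.28463721e-04, -9.86245815e-05]), 'ft_force': array([ 0.0358629 ,  0.55666523, -0.00535584]), 'ft_torque': array([0.03871803, 0.0733559 , 0.02507597]), 'gripper_force': 0.0, 'finger_gap': 1.0036406296385447}
0.0187
```

View pics/top0.png

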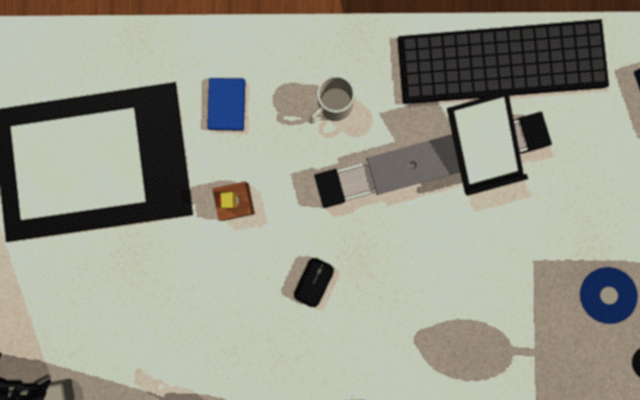

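View pics/side0.png

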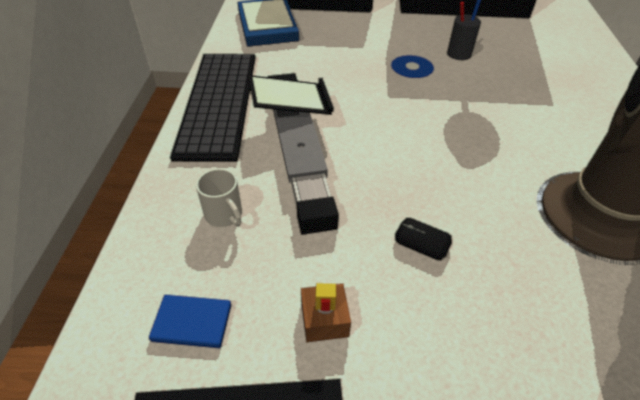

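The top view shows the pin's yellow handle at (228,200), the carriage hole at (412,165) and the rail's end blocks at (330,188) and (535,131). The side view shows the red button at (326,304), facing world +y. I'll zoom in on the pin and the carriage.

Run:
```python
from h import *
a=cv2.imread('pics/top0.png');b=cv2.imread('pics/side0.png')
r=lambda i,x,y,w,h,W,H:cv2.resize(i[y:y+h,x:x+w],(W,H),interpolation=cv2.INTER_CUBIC)
o=np.vstack([np.hstack([r(a,203,176,60,50,360,300),r(b,290,275,70,50,420,300)]),r(a,310,105,260,100,780,300)])
cv2.imwrite('pics/z.png',o)
for n,im in(("top",a),("side",b)):
    c=np.load(f'pics/{n}0.npz'); h=cv2.cvtColor(im,cv2.COLOR_BGR2HSV)
    m=cv2.inRange(h,(24,150,90),(34,255,255)); m2=cv2.inRange(h,(0,200,110),(6,255,255))
    roi=np.zeros_like(m); 
    roi[170:230,200:265]=255 if n=="top" else 0
    if n=="side": roi[270:345,295:355]=255
    for k,mm in(("yel",m&roi),("red",m2&roi)):
        ys,xs=np.nonzero(mm)
        if len(xs): 
            print(n,k,len(xs),xs.mean(),ys.mean(),xs.min(),xs.max(),ys.min(),ys.max(),cv2.minAreaRect(np.c_[xs,ys].astype(np.float32)))
            z=.094 if k=="yel" else .075; print(atz(c,xs.mean(),ys.mean(),z))
c=np.load('pics/top0.npz')
print('hole',atz(c,412,165,.0515))
for p in((317,174),(339,169),(345,200),(323,207),(367,158),(374,193)):print(p,atz(c,*p,.046 if p[0]<360 else .0515))
for p in((544,112),(551,145)):print(p,atz(c,*p,.046))
```

```text
top yel 175 226.7657142857143 199.85142857142858 221 232 192 207 ((226.5, 199.5), (15.0, 11.0), 90.0)
[0.5323873 0.2751196 0.094    ]
top red 8 218.625 200.625 218 219 199 203 ((218.5, 201.0), (4.0, 1.0), 90.0)
[0.53147955 0.29605127 0.075     ]
side yel 252 325.4246031746032 290.0674603174603 316 335 284 296 ((325.5, 290.0), (12.0, 19.0), 90.0)
[0.53290376 0.27533861 0.094     ]
side red 31 325.38709677419354 300.5483870967742 322 329 299 302 ((325.5, 300.5), (3.0, 7.0), 90.0)
[0.53212662 0.28189897 0.075     ]
hole [ 0.608469   -0.09808664  0.0515    ]
(317, 174) [0.5894714  0.09778963 0.046     ]
(339, 169) [0.60013759 0.05204293 0.046     ]
(345, 200) [0.53561697 0.03927657 0.046     ]
(323, 207) [0.52078044 0.08480664 0.046     ]
(367, 158) [ 0.62263757 -0.00559126  0.0515    ]
(374, 193) [ 0.5502026  -0.02011747  0.0515    ]
(544, 112) [ 0.72031374 -0.37060333  0.046     ]
(551, 145) [ 0.65166486 -0.38361652  0.046     ]
```

View pics/z.png

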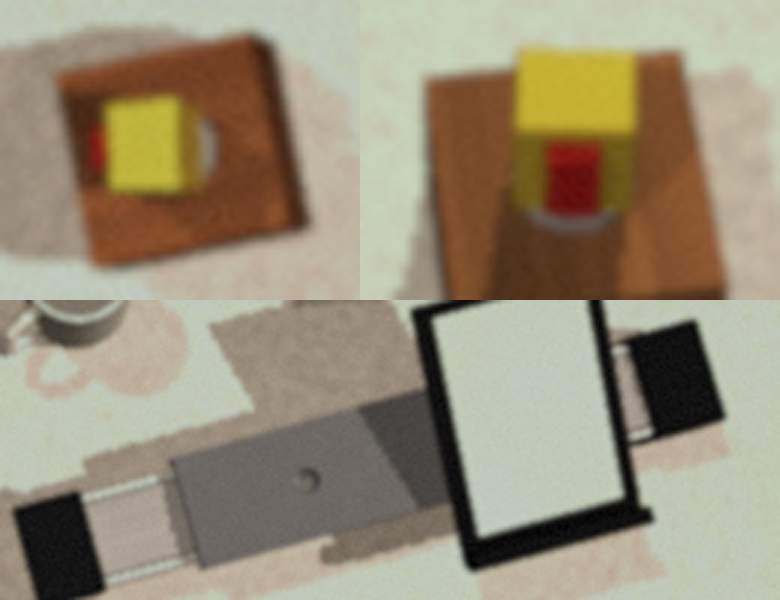

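The zoom confirms the handle is near (0.533, 0.275) in both cameras, with a yaw of about 4°. The hole is near (0.608, -0.098) and the rail yaw is about 15°. Next I go above the pin.

Call:
carry_out(plan="0 0 1.8 1.9 -2 -0.5 0;0 0 1.8 1.9 -2 -0.5 0;0 0 1.8 1.9 -2 -0.5 0;0 0 1.8 1.9 -2 -0.5 0;0 0 1.8 1.9 -2 -0.5 0", newtons=40)

```text
clock: 0.52
tcp_pos: [0.3429, 0.4727, 0.2057]
tool_rot: [0.124, 0.992, -0.0, -0.0]
ft_force: [-0.2, 0.7, -0.0]
finger_gap: 1.002
gripper_force: 0.0
```

Call:
carry_out(plan="0 0 1.8 1.9 -2 -0.5 0;0 0 1.8 1.9 -2 -0.5 0;0 0 1.8 1.9 -2 -0.5 0;0 0 1.8 1.9 -2 -0.5 0;0 0 1.8 1.9 -2 -0.5 0")

```text
clock: 0.93
tcp_pos: [0.4379, 0.3727, 0.1808]
tool_rot: [0.045, 0.999, -0.0, -0.0]
ft_force: [0.7, -0.2, 0.7]
finger_gap: 1.004
gripper_force: 0.0
```

Call:
carry_out(plan="0 0 1.8 1.9 -2 -0.5 0;0 0 1.8 1.9 -2 -0.5 0;0 0 1.8 1.9 -2 -0.5 0;0 0 1.8 1.9 -2 -0.5 0;0 0 0 0 0 0 0")

```text
clock: 1.35
tcp_pos: [0.517, 0.2875, 0.1599]
tool_rot: [-0.014, 1.0, -0.002, 0.0]
ft_force: [0.9, -1.1, -0.6]
finger_gap: 0.999
gripper_force: 0.0
```

Call:
carry_out(plan="0 0 1.2 0.8 -0.6 0 0;0 0 1.2 0.8 -0.6 0 0;0 0 0 0 0 -2.6 0;0 0 0 0 0 -2.6 0;0 0 0 0 0 -2.6 0")

```text
clock: 1.77
tcp_pos: [0.5294, 0.2819, 0.0825]
tool_rot: [-0.037, 0.999, 0.0, 0.0]
ft_force: [0.2, -0.3, -0.8]
finger_gap: 1.001
gripper_force: 0.0
```

Call:
carry_out(plan="0 0 0 0 0 -2.4 0;0 0 0 0 0 0 0;0 0 0 0 0 0 0")

```text
clock: 2.02
tcp_pos: [0.5282, 0.2816, 0.0582]
tool_rot: [-0.037, 0.999, -0.001, -0.001]
ft_force: [-0.0, -0.4, 1.0]
finger_gap: 0.998
gripper_force: 0.0
```

Run:
```python
from h import *
snap("side","s1"); snap("top","t1")
a=cv2.imread('pics/s1.png')[230:350,260:400];b=cv2.imread('pics/t1.png')[140:260,160:300]
cv2.imwrite('pics/g1.png',cv2.resize(np.hstack([a,b]),(800,343),interpolation=cv2.INTER_CUBIC))
print(ctrl.get_obs()["tcp_pos"])
```

```text
[0.53000948 0.28247946 0.06058933]
```

View pics/g1.png

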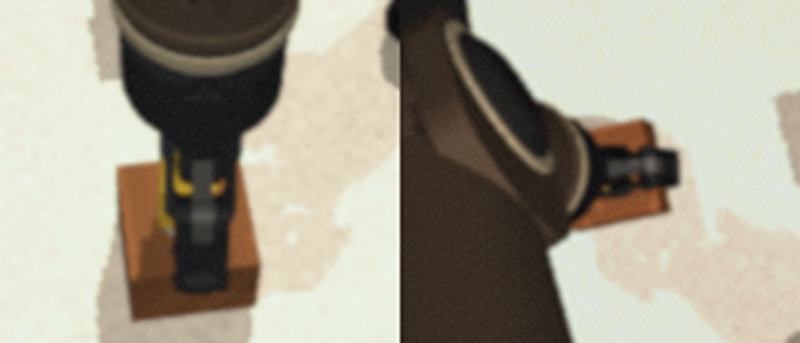

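Run:
```python
from h import *
c=np.load('pics/s1.npz')
for p in((.53,.282,.06),(.53,.335,.07),(.53,.335,.12),(.5327,.2752,.094),(.53,.282,.2)):print(p,proj(c,p))
P=np.array([ctrl.get_obs()["tcp_pos"] for _ in range(5)]);print(P)
```

```text
(0.53, 0.282, 0.06) (np.float64(326.55873921088954), np.float64(305.717025026915))
(0.53, 0.335, 0.07) (np.float64(324.4047469636829), np.float64(335.1235962677944))
(0.53, 0.335, 0.12) (np.float64(325.1387726006344), np.float64(318.33812054140503))
(0.5327, 0.2752, 0.094) (np.float64(325.5675265604465), np.float64(289.99633886333515))
(0.53, 0.282, 0.2) (np.float64(329.079130897344), np.float64(251.59983821963183))
[[0.53000948 0.28247946 0.06058933]
 [0.53000948 0.28247946 0.06058933]
 [0.53000948 0.28247946 0.06058933]
 [0.53000948 0.28247946 0.06058933]
 [0.53000948 0.28247946 0.06058933]]
```

Call:
carry_out(plan="0 0 0 0 0 0 0;0 0 0 0 0 0 0")

```text
clock: 2.28
tcp_pos: [0.5302, 0.2826, 0.061]
tool_rot: [-0.037, 0.999, 0.001, 0.001]
ft_force: [0.2, -0.0, 0.1]
finger_gap: 1.0
gripper_force: 0.0
```

Call:
carry_out(plan="0 0 0 0 0 0 0")

```text
clock: 2.37
tcp_pos: [0.5299, 0.2824, 0.0605]
tool_rot: [-0.037, 0.999, 0.001, 0.001]
ft_force: [0.0, 0.1, 0.2]
finger_gap: 1.001
gripper_force: 0.0
```

Call:
carry_out(plan="0 0 0 0.3 -0.7 -0.3 0;0 0 0 0 0 0 0;0 0 0 0 0 0 0")

```text
clock: 2.62
tcp_pos: [0.5326, 0.274, 0.0563]
tool_rot: [-0.037, 0.999, -0.0, -0.0]
ft_force: [0.3, 0.2, 0.2]
finger_gap: 1.002
gripper_force: 0.0
```

Run:
```python
from h import *
cs=snap("side","s2"); ct=snap("top","t2")
a=cv2.imread('pics/s2.png')[250:350,270:380];b=cv2.imread('pics/t2.png')[150:250,190:300]
cv2.imwrite('pics/g2.png',cv2.resize(np.hstack([a,b]),(800,364),interpolation=cv2.INTER_CUBIC))
o=ctrl.get_obs();print(o["tcp_pos"])
from scipy.spatial.transform import Rotation as Ro
Y=Ro.from_quat(o["tool_rot"]).as_matrix()[:,1];print(Y)
for k in(.057,-.057,.035,-.035):
  p=o["tcp_pos"]+k*Y+[0,0,.02];print(k,proj(cs,p),proj(ct,p))
```

```text
[0.53237208 0.27479503 0.05630251]
[-7.44483228e-02  9.97224873e-01  1.63300135e-05]
0.057 (np.float64(325.95358242137075), np.float64(331.0224859958863)) (np.float64(201.00100807294652), np.float64(202.13715607095278))
-0.057 (np.float64(325.1824055863656), np.float64(264.6191895342246)) (np.float64(256.9083470718342), np.float64(198.3098213711149))
0.035 (np.float64(325.7907698621441), np.float64(317.00327516477614)) (np.float64(211.76113969685312), np.float64(201.40053318965596))
-0.035 (np.float64(325.3181739305667), np.float64(276.30971912596897)) (np.float64(246.09014805648803), np.float64(199.050419461144))
```

View pics/g2.png

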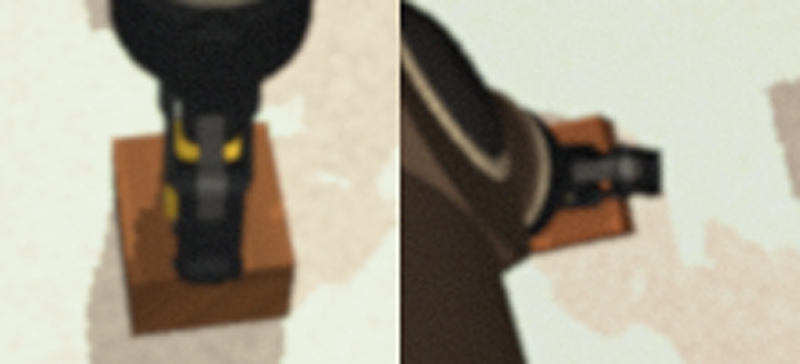

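The finger is now at column 327.7 against the handle's 326–327, so it is centred. I close the fingers.

Call:
carry_out(plan="0 0 0 0 0 0.1 0.4;0 0 0 0 0 0 0.6;0 0 0 0 0 0 1;0 0 0 0 0 0 1;0 0 0 0 0 0 1", newtons=40)

```text
clock: 3.13
tcp_pos: [0.5325, 0.2749, 0.0576]
tool_rot: [-0.038, 0.999, -0.0, 0.0]
ft_force: [-0.8, -6.7, 15.3]
finger_gap: 0.303
gripper_force: 12.9
```

Call:
carry_out(plan="0 0 0 0 0 0 1;0 0 0 0 0 0 1;0 0 0 0 0 0 1;0 0 0 0 0 0 1;0 0 0 0 0 0 1")

```text
clock: 3.55
tcp_pos: [0.5328, 0.2746, 0.0577]
tool_rot: [-0.037, 0.999, -0.0, 0.0]
ft_force: [0.1, -1.9, 5.8]
finger_gap: 0.277
gripper_force: 41.7
```

The gap is 23.5 mm, so the button is flush. I lift.

Call:
carry_out(plan="0 0 0 0 0 1 1;0 0 0 0 0 2 1;0 0 0 0 0 2 1;0 0 0 0 0 2 1;0 0 0 0 0 1 1")

```text
clock: 3.97
tcp_pos: [0.5329, 0.2757, 0.1399]
tool_rot: [-0.038, 0.999, 0.001, 0.001]
ft_force: [-0.4, 0.9, -1.3]
finger_gap: 0.283
gripper_force: 40.9
```

Call:
carry_out(plan="0 0 2 0.5 -2.5 0.5 1;0 0 2 0.5 -2.5 0.5 1;0 0 2 0.5 -2.5 0 1;0 0 2 0.5 -2.5 0 1;0 0 2 0.5 -2.5 0 1")

```text
clock: 4.38
tcp_pos: [0.557, 0.149, 0.1472]
tool_rot: [-0.125, 0.992, 0.0, -0.0]
ft_force: [0.8, 0.6, -1.7]
finger_gap: 0.276
gripper_force: 40.9
```

Call:
carry_out(plan="0 0 0 0.5 -2.5 0 1;0 0 0 0.5 -2.5 0 1;0 0 0 0.5 -2.5 0 1;0 0 0 0.5 -2.5 0 1;0 0 0 0.5 -2.5 0 1")

```text
clock: 4.8
tcp_pos: [0.582, 0.024, 0.1471]
tool_rot: [-0.125, 0.992, 0.0, -0.0]
ft_force: [0.5, -1.0, -2.1]
finger_gap: 0.275
gripper_force: 40.9
```

Call:
carry_out(plan="0 0 0 0.5 -2.5 0 1;0 0 0 0.5 -2.5 0 1;0 0 0 0.5 -2.5 0 1;0 0 0 0.5 -2.5 0 1;0 0 0 0 0 0 1")

```text
clock: 5.22
tcp_pos: [0.6023, -0.0819, 0.1471]
tool_rot: [-0.121, 0.993, -0.002, -0.0]
ft_force: [-0.4, -0.3, -0.4]
finger_gap: 0.275
gripper_force: 40.9
```

Call:
carry_out(plan="0 0 0 0 0 0 1;0 0 0 0 0 0 1")

```text
clock: 5.38
tcp_pos: [0.602, -0.0742, 0.1469]
tool_rot: [-0.124, 0.992, 0.0, -0.0]
ft_force: [-0.6, 0.9, -1.1]
finger_gap: 0.276
gripper_force: 40.9
```

Call:
carry_out(plan="0 0 0 0.3 -1.2 -1 1;0 0 0 0.3 -1.2 -1 1;0 0 0 0 0 -1.5 1;0 0 0 0 0 0 1;0 0 0 0 0 0 1")

```text
clock: 5.8
tcp_pos: [0.6073, -0.0992, 0.1107]
tool_rot: [-0.124, 0.992, 0.0, -0.002]
ft_force: [0.6, 0.3, -1.3]
finger_gap: 0.28
gripper_force: 41.0
```

Run:
```python
from h import *
cs=snap("side","s3"); ct=snap("top","t3")
a=cv2.imread('pics/s3.png')[90:190,240:350];b=cv2.imread('pics/t3.png')[110:210,360:470]; a0=cv2.imread('pics/side0.png')[90:190,240:350]
cv2.imwrite('pics/g3.png',cv2.resize(np.hstack([a0,a]),(800,364),interpolation=cv2.INTER_CUBIC))
o=ctrl.get_obs();print(o["tcp_pos"])
t=o["tcp_pos"]-[0,0,.0477];print(proj(cs,t),proj(cs,t+[0,0,.04]))
# hole by darkness in both initial pics
for n,(u,v) in(("side",(301,145)),("top",(412,165))):
    im=cv2.cvtColor(cv2.imread(f'pics/{n}0.png'),cv2.COLOR_BGR2GRAY).astype(float)
    w=im[v-9:v+10,u-9:u+10]; bg=np.median(w); wt=np.clip(np.abs(w-bg)-12,0,None)
    yy,xx=np.mgrid[v-9:v+10,u-9:u+10]; U=(wt*xx).sum()/wt.sum();V=(wt*yy).sum()/wt.sum()
    print(n,U,V,atz(np.load(f'pics/{n}0.npz'),U,V,.0515)); print(w[::2,::2].astype(int))
```

```text
[ 0.60847764 -0.09883078  0.11232906]
(np.float64(300.685279542732), np.float64(140.19049951237398)) (np.float64(300.3079319662515), np.float64(124.94428569624796))
side 300.44708680142685 144.3246135552913 [ 0.60945098 -0.10091121  0.0515    ]
[[116 116 116 114 114 117 114 117 116 116]
 [114 113 116 115 117 116 117 115 114 114]
 [112 114 113 115 116 115 115 116 114 114]
 [113 114 113 102  92  97 108 115 116 114]
 [115 116 108  67  54  62  82 112 114 113]
 [115 114 109  79  86  89  99 115 117 116]
 [113 113 112 112 112 114 114 117 114 116]
 [114 113 113 114 114 112 113 117 114 116]
 [113 114 115 115 113 113 113 114 116 113]
 [113 112 115 112 114 113 113 113 114 112]]
top 413.66970387243737 163.34851936218678 [ 0.61190302 -0.10151728  0.0515    ]
[[108 103 106 107 104 108 110 103 107 106]
 [107 104 108 105 105 106 105 103 106 104]
 [104 105 103 104  97  98 100 105 110 105]
 [105 103 106  91  78  68  78 102 106 107]
 [105 105 110 107  92  91  67 101 106 106]
 [100 106 108 115 111 102  75 102 106 106]
 [106 105 106 105 104  92  91 105 108 105]
 [102 105 109 109 105 103 105 104 107 105]
 [106 105 107 108 107 106 104 103 103 107]
 [107 105 106 106 107 106 104 104 103 105]]
```

View pics/g3.png

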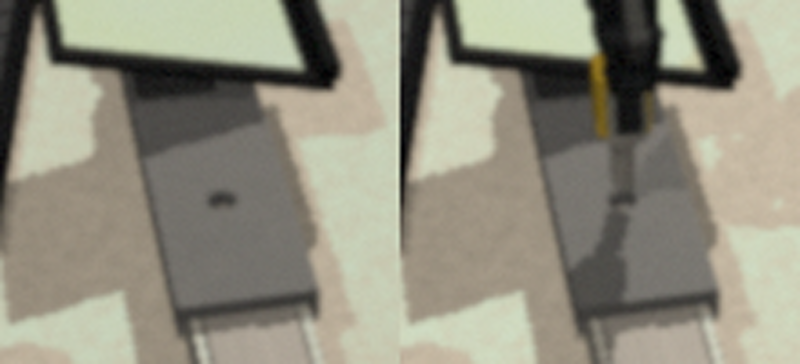

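The side view shows the shank at column 301 and the hole at (301,144), so they line up laterally. In depth it needs roughly 1 mm more to -y. I go down until contact and feel for the hole.

Call:
carry_out(plan="0 0 0 0.05 -0.12 -0.5 1;0 0 0 0 0 -0.5 1;0 0 0 0 0 -0.2 1;0 0 0 0 0 0 1;0 0 0 0 0 0 1")

```text
clock: 6.32
tcp_pos: [0.6087, -0.1001, 0.1002]
tool_rot: [-0.124, 0.992, 0.0, -0.0]
ft_force: [-0.3, -0.0, -1.0]
finger_gap: 0.275
gripper_force: 41.0
```

Call:
carry_out(plan="0 0 0 0 0 -0.15 1;0 0 0 0 0 -0.15 1;0 0 0 0 0 0 1")

```text
clock: 6.57
tcp_pos: [0.6087, -0.1, 0.0971]
tool_rot: [-0.125, 0.992, 0.0, -0.0]
ft_force: [0.2, 1.0, -1.7]
finger_gap: 0.275
gripper_force: 41.0
```

Call:
carry_out(plan="0 0 0 0 0 -0.15 1;0 0 0 0 0 0 1")

```text
clock: 6.73
tcp_pos: [0.6087, -0.1, 0.0955]
tool_rot: [-0.124, 0.992, 0.0, -0.0]
ft_force: [-0.3, 1.6, -1.4]
finger_gap: 0.272
gripper_force: 40.9
```

Call:
carry_out(plan="0 0 0 0 0 -0.15 1;0 0 0 0 0 0 1")

```text
clock: 6.9
tcp_pos: [0.6087, -0.1, 0.094]
tool_rot: [-0.124, 0.992, 0.0, -0.0]
ft_force: [0.3, 0.3, -2.5]
finger_gap: 0.276
gripper_force: 40.9
```

Call:
carry_out(plan="0 0 0 0 0 -0.15 1;0 0 0 0 0 -0.15 1;0 0 0 0 0 0 1;0 0 0 0 0 0 1")

```text
clock: 7.23
tcp_pos: [0.6086, -0.1001, 0.091]
tool_rot: [-0.124, 0.992, 0.0, -0.0]
ft_force: [-0.6, 1.3, -1.8]
finger_gap: 0.273
gripper_force: 41.0
```

Call:
carry_out(plan="0 0 0 0 0 -0.1 1;0 0 0 0 0 -0.1 1;0 0 0 0 0 0 1")

```text
clock: 7.48
tcp_pos: [0.6088, -0.1002, 0.0892]
tool_rot: [-0.124, 0.992, 0.0, 0.0]
ft_force: [0.1, 1.1, -1.6]
finger_gap: 0.274
gripper_force: 41.0
```

Call:
carry_out(plan="0 0 0 0 0 -0.1 1;0 0 0 0 0 0 1")

```text
clock: 7.65
tcp_pos: [0.6089, -0.1002, 0.0888]
tool_rot: [-0.124, 0.992, 0.0, 0.0]
ft_force: [-1.0, 1.4, 3.0]
finger_gap: 0.275
gripper_force: 41.5
```

Call:
carry_out(plan="0 0 0 0 0 -0.05 1;0 0 0 0 0 0 1")

```text
clock: 7.82
tcp_pos: [0.609, -0.1002, 0.0887]
tool_rot: [-0.124, 0.992, -0.0, 0.0]
ft_force: [-2.5, 1.8, 7.4]
finger_gap: 0.278
gripper_force: 42.3
```

Contact with the solid rail comes at TCP z = 0.0888, as predicted. I now slide along the rail's +y with a light preload.

Call:
carry_out(plan="0 0 0 -0.05 0.19 0.03 1;0 0 0 -0.05 0.19 0 1;0 0 0 -0.05 0.19 0 1;0 0 0 -0.05 0.19 0 1;0 0 0 0 0 0 1")

```text
clock: 8.23
tcp_pos: [0.6074, -0.0935, 0.0887]
tool_rot: [-0.124, 0.992, -0.001, 0.001]
ft_force: [-0.1, -4.6, 5.8]
finger_gap: 0.275
gripper_force: 42.1
```

Call:
carry_out(plan="0 0 0 -0.03 0.1 0 1;0 0 0 -0.03 0.1 0 1;0 0 0 -0.03 0.1 0 1;0 0 0 0 0 0 1")

```text
clock: 8.57
tcp_pos: [0.6066, -0.0907, 0.0888]
tool_rot: [-0.124, 0.992, -0.001, 0.001]
ft_force: [0.8, -5.7, 5.6]
finger_gap: 0.279
gripper_force: 42.1
```

Call:
carry_out(plan="0 0 0 -0.03 0.1 0 1;0 0 0 -0.03 0.1 0 1;0 0 0 0 0 0 1")

```text
clock: 8.82
tcp_pos: [0.606, -0.0887, 0.0887]
tool_rot: [-0.124, 0.992, -0.001, 0.001]
ft_force: [0.8, -3.8, 4.7]
finger_gap: 0.272
gripper_force: 42.1
```

Call:
carry_out(plan="0 0 0 -0.03 0.1 0 1;0 0 0 -0.03 0.1 0 1;0 0 0 0 0 0 1")

```text
clock: 9.07
tcp_pos: [0.6054, -0.0866, 0.0887]
tool_rot: [-0.124, 0.992, -0.001, 0.001]
ft_force: [0.9, -4.9, 5.3]
finger_gap: 0.273
gripper_force: 42.1
```

Call:
carry_out(plan="0 0 0 -0.03 0.1 0 1;0 0 0 -0.02 0.1 0 1;0 0 0 0 0 0 1")

```text
clock: 9.32
tcp_pos: [0.6049, -0.0847, 0.0887]
tool_rot: [-0.124, 0.992, -0.001, 0.001]
ft_force: [0.9, -4.0, 5.2]
finger_gap: 0.276
gripper_force: 42.1
```

Call:
carry_out(plan="0 0 0 -0.03 0.1 0 1;0 0 0 -0.02 0.1 0 1;0 0 0 0 0 0 1")

```text
clock: 9.57
tcp_pos: [0.6043, -0.0827, 0.0887]
tool_rot: [-0.124, 0.992, -0.001, 0.001]
ft_force: [0.2, -5.3, 5.8]
finger_gap: 0.277
gripper_force: 42.1
```

Call:
carry_out(plan="0 0 0 -0.03 0.1 0 1;0 0 0 -0.02 0.1 0 1;0 0 0 0 0 0 1")

```text
clock: 9.82
tcp_pos: [0.6038, -0.0808, 0.0887]
tool_rot: [-0.124, 0.992, -0.001, 0.001]
ft_force: [1.0, -5.6, 5.6]
finger_gap: 0.276
gripper_force: 42.1
```

Call:
carry_out(plan="0 0 0 -0.03 0.1 0 1;0 0 0 -0.02 0.1 0 1;0 0 0 0 0 0 1")

```text
clock: 10.07
tcp_pos: [0.6033, -0.0788, 0.0887]
tool_rot: [-0.124, 0.992, -0.001, 0.001]
ft_force: [-0.6, -4.5, 6.4]
finger_gap: 0.276
gripper_force: 42.2
```

Call:
carry_out(plan="0 0 0 -0.03 0.1 0 1;0 0 0 -0.03 0.1 0 1;0 0 0 0 0 0 1")

```text
clock: 10.32
tcp_pos: [0.6027, -0.0767, 0.0887]
tool_rot: [-0.124, 0.992, -0.001, 0.001]
ft_force: [-0.2, -3.9, 5.9]
finger_gap: 0.279
gripper_force: 42.1
```

Call:
carry_out(plan="0 0 0 -0.03 0.1 0 1;0 0 0 -0.02 0.1 0 1;0 0 0 0 0 0 1")

```text
clock: 10.57
tcp_pos: [0.6021, -0.0746, 0.0887]
tool_rot: [-0.124, 0.992, -0.001, 0.001]
ft_force: [-0.2, -3.4, 5.8]
finger_gap: 0.272
gripper_force: 42.1
```

Call:
carry_out(plan="0 0 0 -0.03 0.1 0 1;0 0 0 -0.02 0.1 0 1;0 0 0 0 0 0 1")

```text
clock: 10.82
tcp_pos: [0.6015, -0.0723, 0.0885]
tool_rot: [-0.124, 0.992, -0.001, 0.0]
ft_force: [-0.0, -4.0, 6.7]
finger_gap: 0.274
gripper_force: 42.1
```

Call:
carry_out(plan="0 0 0 -0.03 0.1 0 1;0 0 0 -0.02 0.1 0 1;0 0 0 0 0 0 1")

```text
clock: 11.07
tcp_pos: [0.6, -0.0688, 0.0875]
tool_rot: [-0.125, 0.992, 0.0, -0.001]
ft_force: [1.2, -2.4, -0.4]
finger_gap: 0.276
gripper_force: 41.2
```

The pin dropped and the force vanished at y ≈ -0.069: the hole is found. I probe down.

Call:
carry_out(plan="0 0 0 0 0 -0.1 1;0 0 0 0 0 0 1")

```text
clock: 11.23
tcp_pos: [0.6001, -0.0689, 0.0864]
tool_rot: [-0.125, 0.992, 0.0, -0.001]
ft_force: [0.2, -0.4, -1.4]
finger_gap: 0.279
gripper_force: 41.1
```

Call:
carry_out(plan="0 0 0 0 0 -0.05 1;0 0 0 0 0 0 1")

```text
clock: 11.4
tcp_pos: [0.6002, -0.069, 0.0861]
tool_rot: [-0.125, 0.992, 0.0, -0.001]
ft_force: [-0.4, -0.2, -1.5]
finger_gap: 0.277
gripper_force: 41.1
```

Call:
carry_out(plan="0 0 0 0 0 -0.1 1;0 0 0 0 0 -0.1 1;0 0 0 0 0 0 1")

```text
clock: 11.65
tcp_pos: [0.6004, -0.0693, 0.0842]
tool_rot: [-0.125, 0.992, 0.0, -0.0]
ft_force: [-0.2, 0.7, -1.0]
finger_gap: 0.276
gripper_force: 41.1
```

Call:
carry_out(plan="0 0 0 0 0 -0.1 1;0 0 0 0 0 -0.1 1;0 0 0 0 0 0 1")

```text
clock: 11.9
tcp_pos: [0.6005, -0.0696, 0.0824]
tool_rot: [-0.124, 0.992, 0.0, -0.0]
ft_force: [-0.5, 0.2, -1.2]
finger_gap: 0.274
gripper_force: 41.1
```

Call:
carry_out(plan="0 0 0 0 0 -0.15 1;0 0 0 0 0 -0.15 1;0 0 0 0 0 -0.1 1;0 0 0 0 0 0 1")

```text
clock: 12.23
tcp_pos: [0.6004, -0.0696, 0.0783]
tool_rot: [-0.124, 0.992, 0.0, -0.0]
ft_force: [-0.2, 0.1, -0.7]
finger_gap: 0.28
gripper_force: 41.1
```

Call:
carry_out(plan="0 0 0 0 0 -0.15 1;0 0 0 0 0 -0.15 1;0 0 0 0 0 0 1")

```text
clock: 12.48
tcp_pos: [0.6004, -0.0696, 0.0753]
tool_rot: [-0.124, 0.992, 0.0, -0.0]
ft_force: [0.2, -0.4, -1.0]
finger_gap: 0.276
gripper_force: 41.1
```

Call:
carry_out(plan="0 0 0 0 0 -0.15 1;0 0 0 0 0 -0.15 1;0 0 0 0 0 -0.15 1;0 0 0 0 0 0 1")

```text
clock: 12.82
tcp_pos: [0.6004, -0.0696, 0.0707]
tool_rot: [-0.124, 0.992, 0.0, -0.0]
ft_force: [-0.1, -0.2, -0.9]
finger_gap: 0.278
gripper_force: 41.1
```

Call:
carry_out(plan="0 0 0 0 0 -0.15 1;0 0 0 0 0 -0.15 1;0 0 0 0 0 -0.1 1;0 0 0 0 0 0 1")

```text
clock: 13.15
tcp_pos: [0.6004, -0.0696, 0.0668]
tool_rot: [-0.124, 0.992, 0.0, -0.0]
ft_force: [0.9, -0.3, -1.2]
finger_gap: 0.269
gripper_force: 41.1
```

Call:
carry_out(plan="0 0 0 0 0 -0.15 1;0 0 0 0 0 -0.15 1;0 0 0 0 0 -0.1 1;0 0 0 0 0 0 1")

```text
clock: 13.48
tcp_pos: [0.6004, -0.0696, 0.0628]
tool_rot: [-0.124, 0.992, 0.0, -0.0]
ft_force: [-0.1, -0.3, -1.4]
finger_gap: 0.279
gripper_force: 41.1
```

Call:
carry_out(plan="0 0 0 0 0 -0.1 1;0 0 0 0 0 -0.1 1;0 0 0 0 0 0 1")

```text
clock: 13.73
tcp_pos: [0.6005, -0.0695, 0.0609]
tool_rot: [-0.124, 0.992, 0.0, -0.0]
ft_force: [-0.7, -0.0, -1.3]
finger_gap: 0.275
gripper_force: 41.1
```

Call:
carry_out(plan="0 0 0 0 0 -0.1 1;0 0 0 0 0 0 1")

```text
clock: 13.9
tcp_pos: [0.6005, -0.0696, 0.0599]
tool_rot: [-0.124, 0.992, 0.0, -0.0]
ft_force: [-0.5, 0.1, -1.6]
finger_gap: 0.276
gripper_force: 41.1
```

Call:
carry_out(plan="0 0 0 0 0 -0.08 1;0 0 0 0 0 0 1;0 0 0 0 0 0 1")

```text
clock: 14.15
tcp_pos: [0.6006, -0.0696, 0.0593]
tool_rot: [-0.124, 0.992, 0.0, 0.0]
ft_force: [0.5, -0.2, -0.8]
finger_gap: 0.274
gripper_force: 41.0
```

Call:
carry_out(plan="0 0 0 0 0 -0.05 1;0 0 0 0 0 0 1;0 0 0 0 0 0 1")

```text
clock: 14.4
tcp_pos: [0.6007, -0.0696, 0.0593]
tool_rot: [-0.124, 0.992, 0.0, 0.0]
ft_force: [-2.0, 0.4, 5.5]
finger_gap: 0.275
gripper_force: 41.8
```

The collar is seated, with about 7 N at z = 0.0593. I dwell, release and retreat.

Call:
carry_out(plan="0 0 0 0 0 0 1;0 0 0 0 0 0 1;0 0 0 0 0 0 0.6;0 0 0 0 0 0 0.4;0 0 0 0 0 0 0.3")

```text
clock: 14.82
tcp_pos: [0.6007, -0.0697, 0.0586]
tool_rot: [-0.124, 0.992, -0.0, 0.0]
ft_force: [0.2, -0.9, 0.5]
finger_gap: 0.668
gripper_force: 0.0
```

Call:
carry_out(plan="0 0 0 0 0 0 0.2;0 0 0 0 0 0 0.2;0 0 0 0 0 0 0.2;0 0 0 0 0 0 0.2;0 0 0 0 0 0.5 0.2")

```text
clock: 15.23
tcp_pos: [0.5999, -0.0696, 0.0631]
tool_rot: [-0.124, 0.992, 0.0, -0.001]
ft_force: [0.2, 0.6, -0.0]
finger_gap: 0.799
gripper_force: 0.0
```

Call:
carry_out(plan="0 0 0 0 0 1 0.2;0 0 0 0 0 3 0.2;0 0 0 0 0 3 0.2;0 0 0 0 0 3 0.2;0 0 0 0 0 3 0.2")

```text
clock: 15.65
tcp_pos: [0.6005, -0.0697, 0.1963]
tool_rot: [-0.124, 0.992, -0.0, 0.0]
ft_force: [0.7, 0.6, -0.8]
finger_gap: 0.8
gripper_force: 0.0
```

Call:
carry_out(plan="0 0 0 -3 0 1 0.2;0 0 0 -3 0 1 0.2;0 0 0 -3 0 1 0.2;0 0 0 -3 0 1 0.2;0 0 0 0 0 0 0.2")

```text
clock: 16.07
tcp_pos: [0.4767, -0.0703, 0.2366]
tool_rot: [-0.124, 0.992, -0.0, 0.001]
ft_force: [0.7, 0.5, -0.2]
finger_gap: 0.8
gripper_force: 0.0
```

Run:
```python
from h import *
snap("side","s4"); snap("top","t4")
a=cv2.imread('pics/s4.png')[90:190,240:350];b=cv2.imread('pics/t4.png')[110:210,340:450]
cv2.imwrite('pics/g4.png',cv2.resize(np.hstack([a,b]),(800,364),interpolation=cv2.INTER_CUBIC))
o=ctrl.get_obs();print(o["clock"],o["tcp_pos"],o["ft_force"],o["finger_gap"])
```

```text
16.1667 [ 0.48051787 -0.06973748  0.23570671] [ 0.3726578  -0.43622301  0.24697416] 0.801783286812355
```

View pics/g4.png

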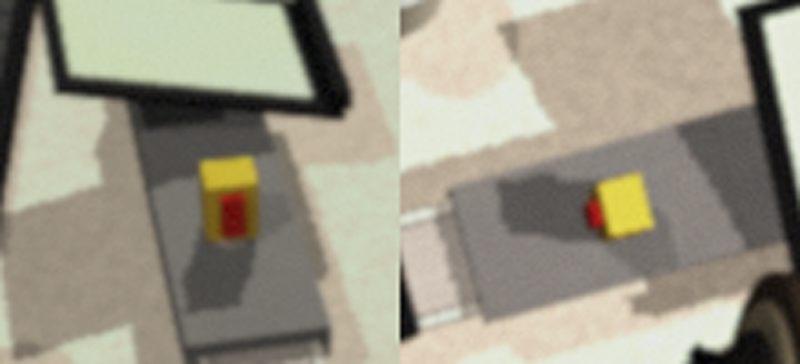

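The pin stands upright with its collar on the plate. The red button is proud in both views (side crop at (232,215), top crop at (597,212)), and the arm is clear. I hand in the job.

```bash
python3 -c "
from rig import ctrl; print(ctrl.finish_job())"
```

```text
the job is handed in; nothing more can be done
None
```

The pin is through the carriage and the hidden locking hole with its collar seated and its button sprung out (the balls can't be seen in the pictures), the mug, mouse and hard drive were never approached, and the job was handed in at about 16 s with no verdict shown.

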